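Clear up after larva sorting: tools to the clip rack, vials to their stands

TASK

Put away the handful of things left on the bench after the larva sorting. Stand each specimen vial upright in the vial stand of its cap's colour, and click the brush, the needle and the pencil fully down into the clip rack, each centred in the bay made for its length: the longest tool in the longest bay, the middle one in the middle bay, the shortest in the shortest bay.

Things in the scene. Friction and masses are not known exactly. Their poses are not given: they have to be found in the camera images.
- brush_mid (a point): Sorting brush with a dark red handle, the longest tool: 170 mm long, 8 mm wide and high. The origin is the point to grasp, the middle of its length, half-way up (4 mm); x runs along the tool, z up as it lies. It lies flat on the table at the start.
- needle_mid (a point): Mounted needle, silvery white, the tool of middle length: 140 mm long, handle 8 mm wide and high with a thin needle at the +x end. The origin is the point to grasp, on the handle 52 mm from its butt, half-way up (4 mm); x runs along the tool, z up as it lies. It lies flat on the table at the start. The handle's full thickness reaches from 52 mm behind the origin to 43 mm before it.
- pencil_mid (a point): Green pencil stub, the shortest tool: 120 mm long, 8 mm wide and high, its point at the +x end. The origin is the point to grasp, the middle of its length, half-way up (4 mm); x runs along the tool, z up as it lies. It lies flat on the table at the start.
- vial_red_mid (a point): Specimen vial with a red screw cap, clear glass with a paper band; 17 mm diameter (cap 18 mm), 66 mm tall, 17 g, standing upright on the table at the start. Origin: its centre, half-way up (33 mm above its bottom); z runs up its axis. Grasp it by the cap or the upper half of the glass.
- vial_yellow_mid (a point): Specimen vial with a yellow screw cap, clear glass with a paper band; 17 mm diameter (cap 18 mm), 66 mm tall, 17 g, standing upright on the table at the start. Origin: its centre, half-way up (33 mm above its bottom); z runs up its axis. Grasp it by the cap or the upper half of the glass.
- bay_long: Longest bay of the fixed grey clip rack (200 mm long): two spring clips 88 mm apart along its x axis, each 12 mm wide along x (foot 18 mm). Origin: midway between the clips on the centre line of a tool fully clicked in, 20 mm above the table; z up. The three bays lie side by side along y, 66 mm apart, in order of length, like steps. Between the clips the space is free for fingers down to the base plate, 15 mm below the origin.
- bay_middle: Middle bay of the fixed grey clip rack (168 mm long): two spring clips 68 mm apart along its x axis, each 12 mm wide along x (foot 18 mm). Origin: midway between the clips on the centre line of a tool fully clicked in, 20 mm above the table; z up. In every clip the sprung leaves flare to a mouth 23 mm wide, 25 mm above the origin, and narrow to a 4 mm throat 6 mm above it.
- bay_short: Shortest bay of the fixed grey clip rack (136 mm long): two spring clips 56 mm apart along its x axis, each 12 mm wide along x (foot 18 mm). Origin: midway between the clips on the centre line of a tool fully clicked in, 20 mm above the table; z up. In every bay a tool pushed straight down (5 to 15 N) spreads the leaves, comes to rest on seats 4 mm below the origin, and is held there and centred.
- stand_red: Vial stand: white turned cup on a dark steel foot of 58 mm diameter, with a red band round the waist and a red rim; fixed. Origin: centre of its underside, on the table; z up. Total height 36 mm; the bore is 28 mm across, its floor 6 mm above the origin; from 26 mm up the mouth flares to 40 mm across at the rim. It belongs to the vial with the red cap.
- stand_yellow: Vial stand: white turned cup on a dark steel foot of 58 mm diameter, with a yellow band round the waist and a yellow rim; fixed. Origin: centre of its underside, on the table; z up. Total height 36 mm; the bore is 28 mm across, its floor 6 mm above the origin; from 26 mm up the mouth flares to 40 mm across at the rim. It belongs to the vial with the yellow cap.
There are look-alikes about, which are no part of the job. Leave any orange look-alike of the part that bears vial_yellow_mid alone.

How it is judged (in metres and radians):
At the end, for the whole second after the job is handed in: Tools clicked into their bays (brush long, needle middle, pencil short): within 3 mm in height, 4 across, 20 along, parallel within 0.10 rad either way round. Vials in the stand of their colour: within 9 mm of its axis, 4 mm of its floor, upright within 0.15 rad. All at rest (x of brush_mid in the frame of bay_long between -0.02 and 0.02 m and y of brush_mid in the frame of bay_long between -0.004 and 0.004 m and z of brush_mid in the frame of bay_long between -0.003 and 0.003 m and angle between the x axis of brush_mid and the x axis of bay_long, either way round below 0.1 rad and linear speed of each of brush, needle, pencil, vial_red, vial_yellow below 0.02 m/s and x of needle_mid in the frame of bay_middle between -0.02 and 0.02 m and y of needle_mid in the frame of bay_middle between -0.004 and 0.004 m and z of needle_mid in the frame of bay_middle between -0.003 and 0.003 m and angle between the x axis of needle_mid and the x axis of bay_middle, either way round below 0.1 rad and x of pencil_mid in the frame of bay_short between -0.02 and 0.02 m and y of pencil_mid in the frame of bay_short between -0.004 and 0.004 m and z of pencil_mid in the frame of bay_short between -0.003 and 0.003 m and angle between the x axis of pencil_mid and the x axis of bay_short, either way round below 0.1 rad and horizontal distance between vial_red_mid and stand_red below 0.009 m and z of vial_red_mid in the frame of stand_red between 0.035 and 0.043 m and angle between each of vial_red_mid, vial_yellow_mid's own z axis and vertical below 0.15 rad and horizontal distance between vial_yellow_mid and stand_yellow below 0.009 m and z of vial_yellow_mid in the frame of stand_yellow between 0.035 and 0.043 m); the robot touches nothing.
It also fails if it takes over 131 s, if anything falls off the work surface, if the arm or the gripper's body presses on something with over 40 N, if the wrist force passes 120 N, or if a joint passes its speed limit or range.

ROBOT

A 6-joint arm with a two-finger parallel gripper is mounted at the origin on a cart in front of the work surface, level with it; the furniture and walls round the work are solid. World frame = base frame: x ahead of the robot, y to its left, z up, the work surface at z = 0. Lengths are in mm, angles in rad, forces in N, time in s.
With the tool pointing down it reaches from about 350 to 875 mm from the base axis. Payload 4.2 kg.
Tool frame: the origin (TCP) lies midway between the tips of the shut fingers; the grasp point (between the pads) lies 19 mm behind it (tcp_to_grasp is the distance from the TCP to the grasp point, in mm); z points along the fingers, y is the line along which they close (so a half turn about z gives the same grasp; the last joint's range is limited). The gripper opens to 85 mm and grips with 20 to 120 N. Pads are 22 mm wide; open, the fingers measure 114 mm over their backs; the gripper's body (76 mm by 85 mm) begins 54 mm behind the grasp point. The pads swing forward as they close: fully open they stand 13 mm farther back than shut.
Start: joints at [0.259, 0.385, 0.008, 0, -1.194, -0.259], TCP at [624.979, 0.025, 231.312] pointing down, gripper open.
Joint ranges: [-3.14, 3.14], [-1.21, 2.06], [-1.07, 1.41], [-3.16, 2.05], [-2.99, -0.16], [-3.1, 3.1]. Speed limits (rad/s): [2.79, 2.79, 3.14, 3.14, 3.14, 3.14].

INTERFACE

Orientations are given as a unit quaternion [x, y, z, w].
In Python, from bench import read_state, get_image, job_done, tcp_to_grasp gives the robot as it stands.
- The arm moves only by the tool jog_arm, never from a script. Its argument "plan" is a list of rows, each a list of 3 entries, a list of its own where there are three numbers: the finger opening in mm, from 0 to 85.4, then the shift along the tool's x, y, z as a fraction of full scale, then the turn, a rotation vector about the tool's x, y, z as a fraction of full scale. A call has 1 to 10 rows; each row is the pose to reach, as a shift and turn from the pose commanded when the call began, along the tool's axes at that moment; what a row does not reach only later rows make up. Full scale, the value 1, is 0.1 m for a shift and 60 degrees for a turn. A row lasts 1/8 s, in which the tool goes at most 62.5 mm and 10.7 degrees, less where a joint would pass 70% of its speed; a pose out of reach is approached as far as the arm can. A call with a number of a shift or a turn outside -1 to 1 is refused whole. A call with a gripper value outside its range is refused whole. The fingers move at their own pace and stop on an object; the grip force is fixed at half the most. Time passes only in rows, so rows that repeat a pose let the fingers close. It gives the time, the measured TCP pose, the force, the opening and the grip force at its end, in the units of the state.
- read_state(): the state, without advancing time (a new reading comes with each control period).
- get_image(name): name is "scene" or "side" or "wrist"; returns a dict with "img" (420x560x3 uint8, red, green, blue), "range_z" (420x560 float32, mm along the optical axis (not along the pixel's ray), 0 where there is no reading), "intrinsics" (3x3 intrinsics, pixels), "extrinsics" (4x4, takes a point from camera to world coordinates); the wrist camera has in their place "tool_from_camera" (4x4, takes a point from camera to tool coordinates, whose origin is the TCP and whose axes are the flange's). Camera axes: x right, y down, z forward; pixel columns grow to the right and rows downward; lengths in mm; the calibration is good to about 2 mm. A picture is of the moment at which its call begins: read the wrist's pose just before it.
- job_done(): hands the job in; it is judged then, once.
The state is a dict: "clock": time; "joints": joint angles; "joint_vel": joint speeds; "joint_efforts": joint torques, N m; "position": TCP position; "ee_rot": TCP orientation; "contact_force": force on the tool from outside, world axes, zero at the start; "wrist_torque": the same for the moment, N m; "gripper_width": finger opening in mm; "grasp_force": force on a finger pad.
Only numpy, scipy, OpenCV 4.12 (cv2) and the standard library are available. Lean on these libraries where they do the work, as an engineer would, in place of code of your own. Each camera call takes 0.05 s, during which the arm holds its last target. There are 200 camera calls.

## Working session

There is one attempt and no reset: what is moved stays moved. The work goes in short steps, Python scripts to look and compute and a tool call to move; the robot and the scene stay as the last step left them, time stands still between calls to the robot, and variables do not carry over. Pictures are saved under pics/ and viewed, at most 14 in all, crops included, and the job is handed in when it is done.

Besides the shell and the picture viewer there is one more tool, called after "Emit:" as name(argument=value, ...) on one line, values as JSON. jog_arm: Moves the arm, as the interface text tells. Its arguments: {"type":"object","properties":{"plan":{"type":"array"}},"required":["plan"]}

```bash
mkdir -p pics
cat > h.py <<'E'
import numpy as np, cv2
from bench import read_state, get_image, job_done, tcp_to_grasp
from scipy.spatial.transform import Rotation as R
def grab(n):
    s=read_state(); d=get_image(n)
    if n=="wrist":
        T=np.eye(4);T[:3,:3]=R.from_quat(s["ee_rot"]).as_matrix();T[:3,3]=s["position"]
        d["extrinsics"]=T@d["tool_from_camera"]
    return d
def save(d,f,crop=None,k=1):
    im=d["img"][:,:,::-1]
    if crop: im=im[crop[1]:crop[3],crop[0]:crop[2]]
    cv2.imwrite("pics/"+f,cv2.resize(im,None,fx=k,fy=k,interpolation=cv2.INTER_CUBIC))
def plane(d,uv,z):
    uv=np.atleast_2d(uv).astype(float); K=d["intrinsics"];E=d["extrinsics"]
    r=(np.linalg.inv(K)@np.c_[uv,np.ones(len(uv))].T).T@E[:3,:3].T; o=E[:3,3]
    return o+r*((z-o[2])/r[:,2])[:,None]
def cloud(d):
    h,w=d["range_z"].shape; u,v=np.meshgrid(np.arange(w),np.arange(h)); z=d["range_z"]
    p=np.stack([u,v,np.ones_like(u)],-1)@np.linalg.inv(d["intrinsics"]).T*z[...,None]
    return p@d["extrinsics"][:3,:3].T+d["extrinsics"][:3,3]
E
python3 - <<'E'
from h import *
print(read_state())
for n in ["scene","side","wrist"]:
    d=grab(n); save(d,n+"0.png",k=1.4); print(n,d["extrinsics"].round(2).tolist(),d["intrinsics"].round(1).tolist())
E
```

```text
{'clock': 0.0, 'joints': array([ 2.58610289e-01,  3.85579462e-01,  6.63881168e-03, -5.07370965e-04,
       -1.19398554e+00, -2.58583168e-01]), 'joint_vel': array([-0.00020171, -0.0020275 , -0.00038917,  0.00072168,  0.00023687,
       -0.00051263]), 'joint_efforts': array([-9.55001960e-04, -3.92286408e+01,  1.88399577e+01,  4.18616563e+00,
       -4.72148502e-03,  8.27910434e-07]), 'position': array([6.24425600e+02, 3.03967933e-02, 2.30211586e+02]), 'ee_rot': array([-0.70704976,  0.70716295,  0.00073924, -0.000802  ]), 'contact_force': array([-0.58658488, -0.08171815, -0.4036201 ]), 'wrist_torque': array([ 0.08925142, -0.00800878, -0.02171848]), 'grasp_force': 0.0, 'gripper_width': 85.1010930961056}
scene [[-0.52, -0.63, 0.58, -127.97], [-0.85, 0.37, -0.37, 423.29], [0.01, -0.68, -0.73, 843.37], [0.0, 0.0, 0.0, 1.0]] [[397.0, 0.0, 272.1], [0.0, 397.0, 209.5], [0.0, 0.0, 1.0]]
side [[0.86, -0.19, 0.48, -161.07], [-0.52, -0.36, 0.78, -1017.22], [0.02, -0.91, -0.41, 631.11], [0.0, 0.0, 0.0, 1.0]] [[538.7, 0.0, 280.2], [0.0, 538.7, 209.2], [0.0, 0.0, 1.0]]
wrist [[-1.0, 0.0, -0.0, 624.66], [-0.0, 0.95, 0.31, -80.42], [0.0, 0.31, -0.95, 372.8], [0.0, 0.0, 0.0, 1.0]] [[311.3, 0.0, 272.2], [0.0, 311.3, 212.2], [0.0, 0.0, 1.0]]
```

View pics/scene0.png

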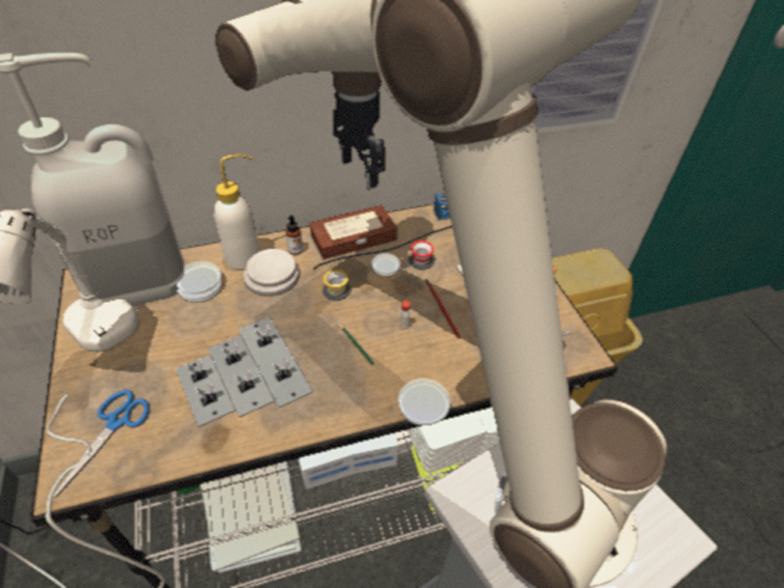

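View pics/side0.png

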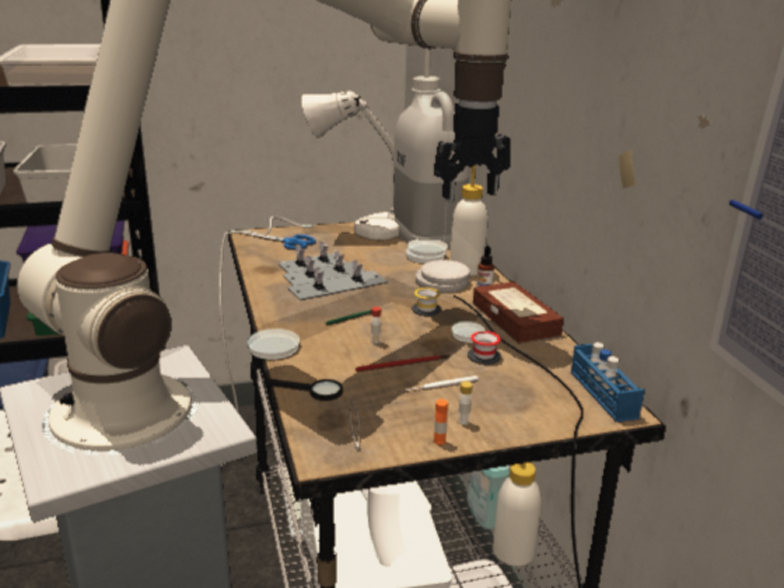

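View pics/wrist0.png

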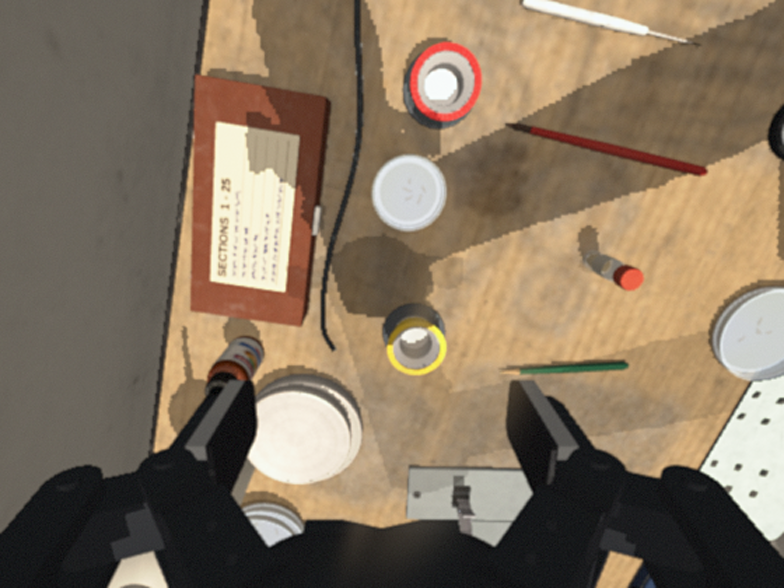

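Scene (1.4× pixels). Wrist view: red stand (445,82), yellow stand (416,346), red vial cap (628,278), brush (605,150), pencil (570,368), needle (610,20) at the top edge, rack at the bottom edge (470,490). Side view: yellow-capped vial (466,403), and beside it the orange look-alike (441,420).

Possible confusions:
- Yellow vial: orange vial (side 441,420), yellow-capped wash bottle (470,195), bottle under the bench.
- Red vial: only one, (376,325).
- Needle: tweezers (357,445).

I choose side (466,403) for the yellow vial. I'll check it in a close crop.

Run:
```python
from h import *
w=grab("wrist"); s=grab("side")
np.set_printoptions(suppress=True,precision=1)
def mask(d,lo,hi,roi):
    hsv=cv2.cvtColor(d["img"],cv2.COLOR_RGB2HSV)
    m=cv2.inRange(hsv,lo,hi)
    if lo[0]==0 and hi[0]<12: m|=cv2.inRange(hsv,(172,)+lo[1:],(180,)+hi[1:])
    z=np.zeros_like(m);x0,y0,x1,y1=[int(v/1.4) for v in roi];z[y0:y1,x0:x1]=m[y0:y1,x0:x1];return z
def pts(m): 
    n,l,st,c=cv2.connectedComponentsWithStats(m); i=1+np.argmax(st[1:,4]); v,u=np.nonzero(l==i); return np.c_[u,v]
for nm,lo,hi,roi,z in [("stand_red",(0,150,120),(8,255,255),(390,20,500,140),36),("stand_yel",(20,120,120),(35,255,255),(360,290,470,390),36),("cap_red",(0,150,120),(10,255,255),(590,240,660,310),66)]:
    p=pts(mask(w,lo,hi,roi)); P=plane(w,p,z)
    (c,r)=cv2.minEnclosingCircle(P[:,:2].astype(np.float32)); print(nm,len(p),c,r)
for nm,lo,hi,roi in [("brush",(0,120,40),(10,255,255),(490,100,720,190)),("pencil",(50,80,20),(90,255,255),(490,340,650,390)),("needle",(0,0,170),(180,60,255),(500,0,720,60))]:
    P=plane(w,pts(mask(w,lo,hi,roi)),6)[:,:2].astype(np.float32)
    c,sz,a=cv2.minAreaRect(P); b=cv2.boxPoints((c,sz,a)); e=sorted([( (b[i]+b[(i+1)%4])/2).round(1).tolist() for i in range(4)]); print(nm,np.array(c),sz,e[0],e[3])
# side: yellow vial, orange
for nm,lo,hi,roi in [("cap_y",(20,120,100),(35,255,255),(450,370,480,400)),("orange",(3,150,120),(14,255,255),(425,395,455,420)),("cap_red",(0,150,100),(10,255,255),(365,300,390,320))]:
    p=pts(mask(s,lo,hi,roi)); print(nm,p.mean(0),plane(s,p.mean(0),60), np.nanmedian(cloud(s)[p[:,1],p[:,0]],0))
# rack: cloud from scene and side, points 3..8mm and grey
for n,d,roi in [("scene",grab("scene"),(170,310,320,430)),("side",s,(270,235,395,300))]:
    C=cloud(d); m=mask(d,(0,0,60),(180,50,220),roi)>0; Q=C[m]; Q=Q[(Q[:,2]>-3)&(Q[:,2]<12)]
    print(n,len(Q),np.median(Q[:,2]),cv2.minAreaRect(Q[:,:2].astype(np.float32)))
save(s,"vials.png",(270,235,370,330),6)
```

```text
stand_red 730 (578.6658325195312, -127.68601989746094) 25.173675537109375
stand_yel 532 (593.2579956054688, 75.14900207519531) 26.763439178466797
cap_red 205 (439.9593811035156, 6.88960075378418) 8.520618438720703
brush [433.1 -82.2] (8.036044120788574, 151.4545440673828) [359.1000061035156, -66.0] [507.0, -98.5]
pencil [440.  110.5] (92.89579010009766, 6.706057548522949) [393.70001220703125, 107.69999694824219] [486.3999938964844, 113.4000015258789]
needle [ 458.2 -173. ] (8.3792724609375, 126.32853698730469) [396.3999938964844, -160.39999389648438] [520.0999755859375, -185.6999969482422]
cap_y [332.5 276.2] [[ 430.5 -272.4   60. ]] [ 425.4 -278.    65.4]
orange [314.9 292.1] [[ 365.7 -303.4   60. ]] [ 366.3 -302.5   58.9]
cap_red [268.3 222. ] [[443.2  10.5  60. ]] [438.5   2.2  64.8]
scene 3742 3.8746423652604562 ((498.7724609375, 325.21112060546875), (199.30519104003906, 206.57705688476562), 88.37749481201172)
side 1205 4.962243081931547 ((499.40283203125, 405.34552001953125), (369.42913818359375, 198.395751953125), 88.78517150878906)
```

View pics/vials.png

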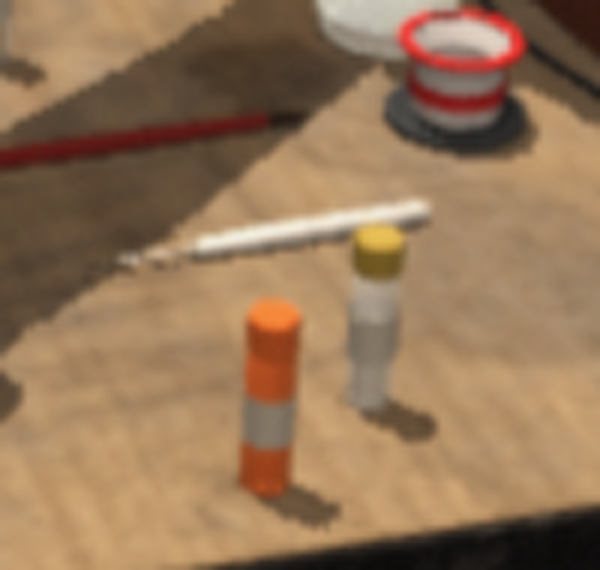

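The crop confirms the yellow-capped clear vial at (378,250) and the all-orange look-alike at (273,320), which I'll leave alone. Next I turn the gripper and go over the rack.

Emit:
jog_arm(plan=[[85,[-0.5,0.3,-0.25],[0,0,0.15]],[85,[-1,0.6,-0.5],[0,0,0.45]],[85,[-1,0.6,-0.5],[0,0,0.75]],[85,[-1,0.6,-0.5],[0,0,0.75]],[85,[-1,0.6,-0.5],[0,0,0.75]]])

```text
clock: 0.92
position: [564.7, 100.4, 281.5]
ee_rot: [-0.382, 0.924, 0.0, 0.0]
contact_force: [-0.4, -0.3, -0.6]
gripper_width: 84.9
grasp_force: 0.0
```

Emit:
jog_arm(plan=[[60,[-0.3,0.5,0],[0,0,0.15]],[60,[-0.67,1,0],[0,0,0.45]],[60,[-0.67,1,0],[0,0,0.75]],[60,[-0.67,1,0],[0,0,0.75]],[60,[-0.67,1,0],[0,0,0.75]],[60,[-0.67,1,0],[0,0,0.75]],[60,[-0.67,1,0],[0,0,0.75]]])

```text
clock: 1.8
position: [541.6, 218.0, 281.3]
ee_rot: [-0.0, 1.0, 0.0, -0.0]
contact_force: [0.2, 0.5, -0.6]
gripper_width: 60.1
grasp_force: 0.0
```

Run:
```python
from h import *
w=grab("wrist"); save(w,"w1.png",k=1.4); s=read_state(); print(s["position"],s["joints"],R.from_quat(s["ee_rot"]).as_matrix().round(3))
```

```text
[541.63861206 218.0255974  281.28954872] [ 6.59887750e-01  2.84195260e-01 -1.38029916e-02 -4.85060395e-05
 -1.27284341e+00 -2.22993104e+00] [[-1.    -0.001 -0.   ]
 [-0.001  1.     0.   ]
 [ 0.     0.    -1.   ]]
```

View pics/w1.png

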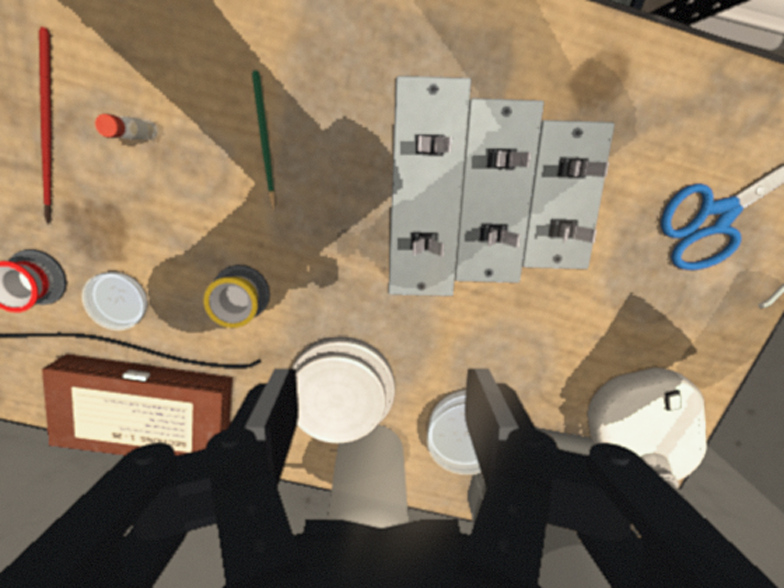

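Clear view: bay screws at long (432,89)/(422,287), middle (506,111)/(488,272), short (577,132)/(557,258). Also yellow stand (232,298), pencil (265,135), brush (45,125), red cap (110,126).

Run:
```python
from h import *
np.set_printoptions(suppress=True,precision=1)
w=grab("wrist"); C=cloud(w); g=cv2.cvtColor(w["img"],cv2.COLOR_RGB2GRAY).astype(float)
def dark(c,r=5):
    x,y=[int(round(v/1.4)) for v in c]; a=g[y-r:y+r+1,x-r:x+r+1]; b=np.clip(np.median(a)-25-a,0,None); v,u=np.mgrid[y-r:y+r+1,x-r:x+r+1]; return [(b*u).sum()/b.sum(),(b*v).sum()/b.sum()]
for n,a,b in [("long",(432,89),(422,287)),("mid",(506,111),(488,272)),("short",(577,132),(557,258))]:
    P=plane(w,[dark(a),dark(b)],5); d=P[0]-P[1]; print(n,P[:,:2],"mid",P.mean(0)[:2],"len",np.linalg.norm(d),"deg",np.degrees(np.arctan2(-d[1],-d[0])))
hsv=cv2.cvtColor(w["img"],cv2.COLOR_RGB2HSV)
grey=(hsv[...,1]<40)
m=(C[...,2]>2)&(C[...,2]<9)&(C[...,0]>380)&(C[...,0]<620)&(C[...,1]>205)&(C[...,1]<450)&grey
print("rack",cv2.minAreaRect(C[m][:,:2].astype(np.float32)),np.median(C[m][:,2]))
# clips: high points
for y0 in (226,292,358):
    m=(C[...,2]>28)&(C[...,0]>400)&(C[...,0]<600)&(C[...,1]>y0)&(C[...,1]<y0+66)
    Q=C[m]; 
    for s in (0,1):
        q=Q[(Q[:,0]>500)==s]; print("clip",y0,len(q),np.median(q,0) if len(q) else 0, q.min(0),q.max(0))
for n,lo,hi,c in [("stand_y",(18,120,80),(35,255,255),(593,75)),("stand_r",(0,150,80),(8,255,255),(579,-128))]:
    m=(cv2.inRange(hsv,lo,hi)>0)&(np.hypot(C[...,0]-c[0],C[...,1]-c[1])<45)&(C[...,2]>31)
    if m.sum()<20: print(n,m.sum());continue
    v,u=np.nonzero(m); P=plane(w,np.c_[u,v],36)[:,:2].astype(np.float32); print(n,m.sum(),cv2.minEnclosingCircle(P),cv2.fitEllipse(P)[0])
v,u=np.nonzero(cv2.inRange(hsv,(40,80,20),(95,255,255))); P=plane(w,np.c_[u,v],6)[:,:2].astype(np.float32); P=P[(abs(P[:,0]-440)<80)&(abs(P[:,1]-110)<30)]
print("pencil",cv2.minAreaRect(P))
```

```text
long [[406.3 263.2]
 [585.9 258. ]] mid [496.1 260.6] len 179.66028522707114 deg -1.6582114175696179
mid [[424.1 328.6]
 [571.9 324.6]] mid [498.  326.6] len 147.89586995359537 deg -1.5686875599447272
short [[441.7 394.3]
 [557.6 390.9]] mid [499.7 392.6] len 115.93001240844997 deg -1.6783372233632978
rack ((498.10198974609375, 326.5495300292969), (196.2926025390625, 199.832763671875), 88.48074340820312) 4.958813149375942
clip 226 205 [452.8 267.   38.2] [446.4 248.8  28. ] [458.5 276.   46.3]
clip 226 18869 [529.9 262.  352. ] [520.7 226.   28.1] [554.5 285.2 376.5]
clip 292 194 [464.5 334.   38.8] [458.3 314.4  28.2] [470.7 341.3  47.3]
clip 292 170 [532.1 332.2  38.6] [526.1 312.1  28.4] [538.5 339.6  47.1]
clip 358 192 [472.3 400.8  38.6] [466.  379.7  28.1] [478.4 407.5  46.4]
clip 358 171 [528.1 399.5  38. ] [521.6 378.4  28. ] [534.3 406.4  47. ]
stand_y 396 ((593.9989624023438, 76.7310562133789), 25.142749786376953) (593.9698486328125, 76.5935287475586)
stand_r 251 ((579.0606079101562, -126.02325439453125), 25.385690689086914) (578.584228515625, -126.46743774414062)
pencil ((442.60064697265625, 112.14381408691406), (98.98133087158203, 6.247613430023193), 3.453700542449951)
```

Emit:
jog_arm(plan=[[40,[0.45,-0.5,0.4],[0,0,-0.06]],[40,[0.89,-1,0.9],[0,0,-0.06]],[40,[0.89,-1,0.9],[0,0,-0.06]],[40,[0.89,-1,0.9],[0,0,-0.06]],[40,[0.89,-1,0.9],[0,0,-0.06]]])

```text
clock: 2.52
position: [453.9, 118.7, 192.3]
ee_rot: [-0.032, 0.999, 0.0, 0.001]
contact_force: [-0.4, 0.1, 0.5]
gripper_width: 39.7
grasp_force: 0.0
```

Emit:
jog_arm(plan=[[40,[0,-0.06,0.5],[0,0,0]],[40,[0,-0.06,1],[0,0,0]],[40,[0,-0.06,1],[0,0,0]],[40,[0,-0.06,1],[0,0,0]]])

```text
clock: 3.02
position: [455.1, 113.4, 93.1]
ee_rot: [-0.032, 0.999, 0.001, 0.002]
contact_force: [0.3, 1.3, -0.1]
gripper_width: 40.3
grasp_force: 0.0
```

Run:
```python
from h import *
np.set_printoptions(suppress=True,precision=1)
s=read_state(); w=grab("wrist"); C=cloud(w); save(w,"w2.png",k=1); hsv=cv2.cvtColor(w["img"],cv2.COLOR_RGB2HSV)
print(s["position"])
v,u=np.nonzero(cv2.inRange(hsv,(40,80,20),(95,255,255))); P=plane(w,np.c_[u,v],6)[:,:2].astype(np.float32); P=P[(abs(P[:,0]-440)<80)&(abs(P[:,1]-110)<30)]
r=cv2.minAreaRect(P); print(r,cv2.boxPoints(r));
```

```text
[455.1 113.4  93.1]
((443.1897888183594, 111.72404479980469), (101.51444244384766, 6.893033027648926), 3.3766512870788574) [[392.3 112.2]
 [392.7 105.3]
 [494.1 111.3]
 [493.7 118.2]]
```

View pics/w2.png

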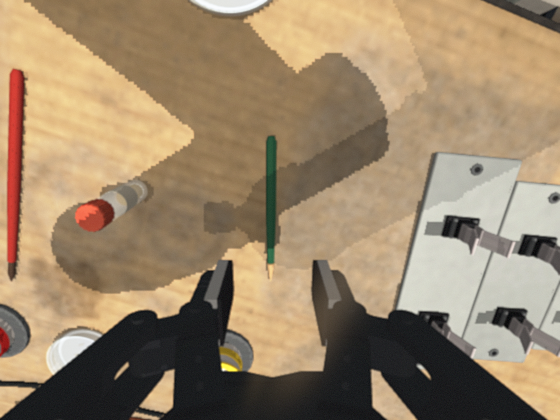

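The pencil (270,140–278) lies in line between the open fingers. Descend and grip.

Emit:
jog_arm(plan=[[40,[0.02,-0.01,0.5],[0,0,0]],[40,[0.02,-0.01,0.8],[0,0,0]],[40,[0.02,-0.01,0.91],[0,0,0]],[40,[0.02,-0.01,0.91],[0,0,0]],[0,[0.02,-0.01,0.91],[0,0,0]],[0,[0.02,-0.01,0.91],[0,0,0]],[0,[0.02,-0.01,0.91],[0,0,0]],[0,[0.02,-0.01,0.91],[0,0,0]]])

```text
clock: 4.08
position: [452.0, 111.6, 1.8]
ee_rot: [-0.032, 0.999, 0.001, 0.001]
contact_force: [-0.0, -0.1, 5.6]
gripper_width: 5.5
grasp_force: 60.4
```

Emit:
jog_arm(plan=[[0,[0,0,-0.1],[0,0,0]],[0,[0,0,-0.4],[0,0,0]],[0,[0,0,-0.9],[0,0,0]],[0,[0,0,-0.9],[0,0,0]],[0,[0,0,-0.9],[0,0,0]]])

```text
clock: 4.7
position: [450.7, 110.9, 90.8]
ee_rot: [-0.031, 1.0, 0.0, 0.0]
contact_force: [-1.2, 0.1, -1.1]
gripper_width: 5.4
grasp_force: 59.8
```

Emit:
jog_arm(plan=[[0,[-0.1,0.4,0],[0,0,0]],[0,[-0.22,0.92,0],[0,0,0]],[0,[-0.22,0.92,0],[0,0,0]],[0,[-0.22,0.92,0],[0,0,0]]])

```text
clock: 5.2
position: [466.1, 203.5, 88.9]
ee_rot: [-0.031, 1.0, -0.001, -0.002]
contact_force: [0.1, -0.5, -0.3]
gripper_width: 5.4
grasp_force: 59.8
```

Emit:
jog_arm(plan=[[0,[-0.1,0.4,0],[0,0,0]],[0,[-0.22,0.92,0],[0,0,0]],[0,[-0.22,0.92,0],[0,0,0]],[0,[-0.22,0.92,0],[0,0,0]]])

```text
clock: 5.7
position: [482.6, 295.8, 89.4]
ee_rot: [-0.031, 1.0, -0.001, -0.001]
contact_force: [0.3, -1.0, 0.1]
gripper_width: 5.8
grasp_force: 59.8
```

Emit:
jog_arm(plan=[[0,[-0.1,0.4,0],[0,0,0.04]],[0,[-0.22,0.92,0],[0,0,0.085]],[0,[-0.22,0.92,0],[0,0,0.085]],[0,[-0.22,0.92,0],[0,0,0.085]],[0,[-0.22,0.92,0],[0,0,0.085]]])

```text
clock: 6.32
position: [499.4, 388.7, 90.3]
ee_rot: [0.014, 1.0, -0.0, -0.0]
contact_force: [0.0, -0.3, -0.4]
gripper_width: 5.6
grasp_force: 59.8
```

Run:
```python
from h import *
w=grab("wrist"); s=grab("side"); a=cv2.resize(w["img"][100:420],(560,320)); b=cv2.resize(s["img"][120:260,150:330],None,fx=3,fy=3,interpolation=3)[:, :560]
save({"img":np.vstack([np.pad(b,((0,0),(0,560-b.shape[1]),(0,0)))[:280],a])},"w3.png")
```

```text
(no output)
```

View pics/w3.png

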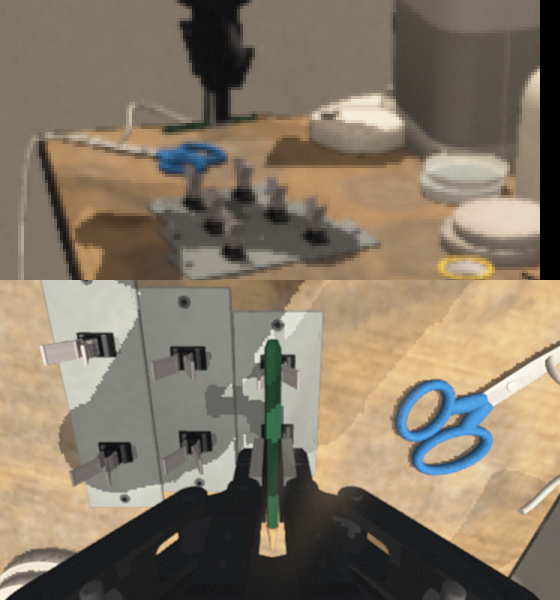

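The pencil hangs level, aligned over the short bay. Press it in.

Emit:
jog_arm(plan=[[0,[0,0.04,0.2],[0,0,0]],[0,[0,0.04,0.4],[0,0,0]],[0,[0,0.04,0.45],[0,0,0]],[0,[0,0.04,0.52],[0,0,0]],[0,[0,0.04,0.59],[0,0,0]],[0,[0,0.04,0.65],[0,0,0]],[0,[0,0.04,0.7],[0,0,0]],[0,[0,0.04,0.73],[0,0,0]],[0,[0,0.04,0.73],[0,0,0]]])

```text
clock: 7.55
position: [499.3, 393.4, 17.8]
ee_rot: [0.013, 1.0, -0.001, -0.001]
contact_force: [-1.8, -5.1, 6.7]
gripper_width: 5.6
grasp_force: 60.6
```

Emit:
jog_arm(plan=[[0,[0,-0.01,0.015],[0,0,0]],[0,[0,-0.01,0.025],[0,0,0]],[0,[0,-0.01,0.025],[0,0,0]]])

```text
clock: 7.92
position: [499.4, 393.4, 17.7]
ee_rot: [0.013, 1.0, -0.0, 0.0]
contact_force: [-5.4, -5.5, 16.5]
gripper_width: 5.5
grasp_force: 61.8
```

Emit:
jog_arm(plan=[[22,[0,0,0.02],[0,0,0]],[22,[0,0,0],[0,0,0]],[22,[0,0,0],[0,0,0]],[22,[0,0,-0.3],[0,0,0]],[22,[0,0,-0.7],[0,0,0]],[30,[0,0,-1],[0,0,0]],[30,[0,0,-1],[0,0,0]]])

```text
clock: 8.8
position: [501.0, 395.2, 117.7]
ee_rot: [0.013, 1.0, 0.002, 0.002]
contact_force: [-0.1, -0.3, -0.9]
gripper_width: 29.5
grasp_force: 0.0
```

Emit:
jog_arm(plan=[[30,[0.2,-0.5,-0.3],[0,0,0]],[30,[0.4,-1,-0.9],[0,0,0]],[30,[0.4,-1,-0.9],[0,0,0]],[30,[0.4,-1,-0.9],[0,0,0]]])

```text
clock: 9.3
position: [457.1, 294.6, 205.1]
ee_rot: [0.013, 1.0, 0.001, 0.0]
contact_force: [-0.4, 0.6, -0.6]
gripper_width: 29.8
grasp_force: 0.0
```

```bash
cat >> h.py <<'E'
def tool(w,lo,hi,c,z,r=110,wd=40):
    hsv=cv2.cvtColor(w["img"],cv2.COLOR_RGB2HSV); v,u=np.nonzero(cv2.inRange(hsv,lo,hi)); P=plane(w,np.c_[u,v],z)[:,:2].astype(np.float32)
    P=P[(abs(P[:,0]-c[0])<r)&(abs(P[:,1]-c[1])<wd)]; q=cv2.minAreaRect(P); b=cv2.boxPoints(q)
    e=sorted([((b[i]+b[(i+1)%4])/2).round(1).tolist() for i in range(4)]); return len(P),np.array(q[0]).round(1),np.array(q[1]).round(1),e[0],e[3]
def heights(w,c,ang,offs,hw=3):
    C=cloud(w)
    for o in offs:
        p=np.array(c)+o*np.array([np.cos(ang),np.sin(ang)]); m=np.hypot(C[...,0]-p[0],C[...,1]-p[1])<hw
        print("h",o,m.sum(),np.percentile(C[m][:,2],[50,90]).round(1) if m.any() else "")
E
python3 - <<'E'
from h import *
w=grab("wrist"); save(w,"w4.png",k=1.4); print(read_state()["position"])
print(tool(w,(40,80,20),(95,255,255),(499.7,392.6),23,90,25)); heights(w,(499.7,392.6),-.028,(-50,-45,-40,-18,0,18,40,45))
print(tool(w,(0,120,40),(10,255,255),(433,-82),6,110,50))
E
```

```text
[456.94575464 294.86366646 203.9146578 ]
(227, array([471.4, 393.6]), array([ 6.6, 63. ]), [439.8999938964844, 393.6000061035156], [503.0, 393.5])
h -50 41 [22.2 24.2]
h -45 39 [22.6 24.2]
h -40 40 [22.5 24.4]
h -18 21 [23.7 24.5]
h 0 38 [22.  23.6]
h 18 41 [21.3 23.5]
h 40 17 [22.6 23.3]
h 45 20 [22.1 23.2]
(0, array([0., 0.]), array([0., 0.]), [0.0, 0.0], [0.0, 0.0])
```

View pics/w4.png

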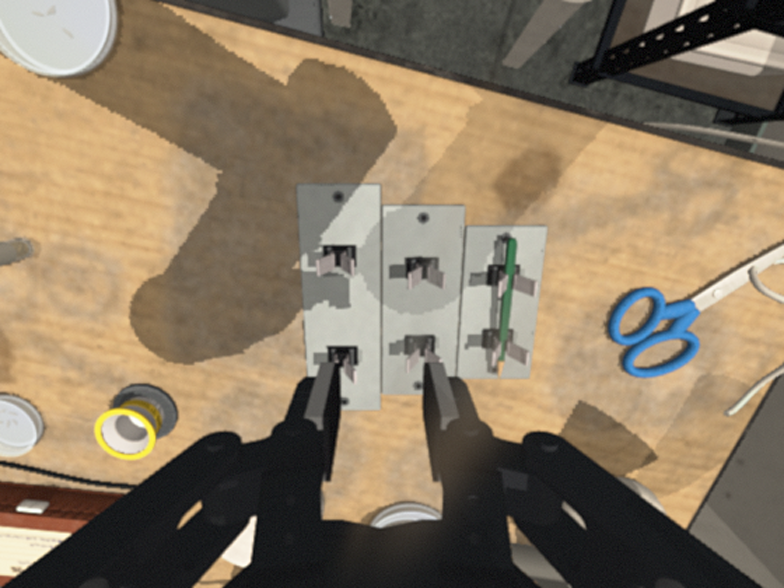

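The pencil (510,240)–(500,370) is seated in both clips, its top at about 24 mm. Now the brush.

Emit:
jog_arm(plan=[[35,[0,-0.5,0],[0,0,0]],[35,[0.02,-0.95,0],[0,0,0]],[35,[0.02,-0.95,0],[0,0,0]]])

```text
clock: 9.72
position: [451.9, 198.0, 202.6]
ee_rot: [0.014, 1.0, -0.001, -0.002]
contact_force: [0.4, -0.4, -0.5]
gripper_width: 35.1
grasp_force: 0.0
```

Emit:
jog_arm(plan=[[35,[0,-0.5,0],[0,0,0]],[35,[0.02,-0.95,0],[0,0,0]],[35,[0.02,-0.95,0],[0,0,0]]])

```text
clock: 10.1
position: [447.9, 103.8, 203.3]
ee_rot: [0.014, 1.0, -0.001, -0.001]
contact_force: [0.3, -0.6, 0.5]
gripper_width: 35.1
grasp_force: 0.0
```

Emit:
jog_arm(plan=[[35,[0,-0.5,0],[0,0,0.09]],[35,[0.02,-0.95,0],[0,0,0.18]],[35,[0.02,-0.95,0],[0,0,0.18]],[35,[0.02,-0.95,0],[0,0,0.18]]])

```text
clock: 10.6
position: [444.4, 11.0, 204.2]
ee_rot: [0.107, 0.994, -0.0, -0.0]
contact_force: [-0.0, -0.6, 0.3]
gripper_width: 35.3
grasp_force: 0.0
```

Run:
```python
from h import *
w=grab("wrist"); save(w,"w5.png",k=1.4); print(read_state()["position"])
print("brush",tool(w,(0,120,40),(10,255,255),(433,-82),6,110,45))
print("needle",tool(w,(0,0,170),(180,60,255),(458,-173),6,90,30))
```

```text
[444.34907148  11.17490649 204.29636215]
brush (901, array([433.1, -81.5]), array([  8.5, 150.8]), [359.5, -65.19999694824219], [506.70001220703125, -97.9000015258789])
needle (447, array([ 455.7, -172. ]), array([  8.4, 131. ]), [392.1000061035156, -156.3000030517578], [519.2000122070312, -187.8000030517578])
```

View pics/w5.png

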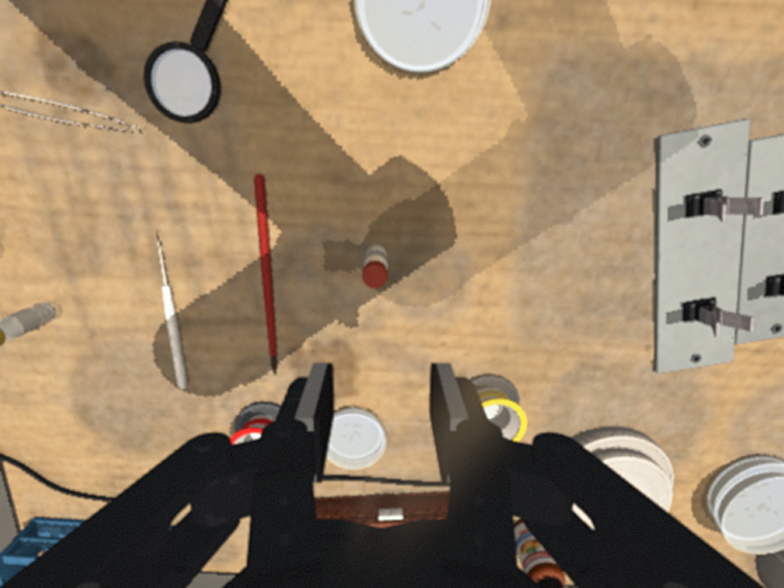

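Brush (265,175–370) seen clearly; the needle (170,310), yellow vial (15,320), red vial (375,270) all as expected. Move over the brush.

Emit:
jog_arm(plan=[[35,[-0.1,-0.5,0.1],[0,0,0]],[35,[-0.185,-0.93,0.3],[0,0,0]],[35,[-0.185,-0.93,0.5],[0,0,0]],[35,[-0.185,-0.93,0.5],[0,0,0]]])

```text
clock: 11.15
position: [441.4, -84.3, 153.4]
ee_rot: [0.107, 0.994, -0.0, -0.002]
contact_force: [-0.1, -0.5, -0.8]
gripper_width: 35.2
grasp_force: 0.0
```

Emit:
jog_arm(plan=[[35,[0,0,0.5],[0,0,0]],[35,[0,0,1],[0,0,0]],[35,[0,0,1],[0,0,0]],[35,[0,0,1],[0,0,0]]])

```text
clock: 11.65
position: [443.9, -84.1, 56.6]
ee_rot: [0.106, 0.994, 0.0, 0.002]
contact_force: [1.1, 0.4, 0.3]
gripper_width: 35.1
grasp_force: 0.0
```

Emit:
jog_arm(plan=[[35,[0,0,0.3],[0,0,0]],[35,[0,0,0.48],[0,0,0]],[35,[0,0,0.53],[0,0,0]],[35,[0,0,0.53],[0,0,0]],[0,[0,0,0.53],[0,0,0]],[0,[0,0,0.53],[0,0,0]],[0,[0,0,0.53],[0,0,0]],[0,[0,0,0.53],[0,0,0]]])

```text
clock: 12.65
position: [442.7, -84.8, 3.0]
ee_rot: [0.107, 0.994, 0.0, 0.001]
contact_force: [-1.6, 1.3, 6.4]
gripper_width: 5.6
grasp_force: 59.4
```

Emit:
jog_arm(plan=[[0,[0,0,-0.1],[0,0,0]],[0,[0,0,-0.4],[0,0,0]],[0,[0,0,-1],[0,0,0]],[0,[0,0,-1],[0,0,0]],[0,[0,0,-1],[0,0,0]]])

```text
clock: 13.28
position: [441.5, -84.9, 102.3]
ee_rot: [0.107, 0.994, 0.0, 0.0]
contact_force: [-0.2, 0.3, 0.1]
gripper_width: 5.5
grasp_force: 58.8
```

Emit:
jog_arm(plan=[[0,[0.02,0.4,0],[0,0,0]],[0,[0.05,0.87,0],[0,0,0]],[0,[0.05,0.87,0],[0,0,0]]])

```text
clock: 13.65
position: [455.4, 3.1, 100.7]
ee_rot: [0.105, 0.994, -0.001, -0.001]
contact_force: [0.0, -0.1, -1.3]
gripper_width: 5.1
grasp_force: 58.8
```

Emit:
jog_arm(plan=[[0,[0.02,0.4,0],[0,0,0]],[0,[0.05,0.87,0],[0,0,0]],[0,[0.05,0.87,0],[0,0,0]]])

```text
clock: 14.02
position: [469.2, 88.6, 100.8]
ee_rot: [0.106, 0.994, -0.001, -0.001]
contact_force: [-0.4, -0.5, -1.1]
gripper_width: 5.4
grasp_force: 58.9
```

Emit:
jog_arm(plan=[[0,[0.02,0.4,0],[0,0,0]],[0,[0.05,0.87,0],[0,0,0]],[0,[0.05,0.87,0],[0,0,0]]])

```text
clock: 14.4
position: [483.0, 174.2, 100.8]
ee_rot: [0.106, 0.994, -0.001, -0.001]
contact_force: [-1.2, 0.5, 0.1]
gripper_width: 5.2
grasp_force: 58.9
```

Emit:
jog_arm(plan=[[0,[0.02,0.4,0],[0,0,-0.08]],[0,[0.05,0.87,0],[0,0,-0.18]],[0,[0.05,0.87,0],[0,0,-0.18]],[0,[0.05,0.87,0],[0,0,-0.18]],[0,[0.05,0.87,0],[0,0,-0.18]]])

```text
clock: 15.02
position: [496.0, 257.5, 101.4]
ee_rot: [0.014, 1.0, -0.001, -0.001]
contact_force: [-0.4, -0.5, -0.6]
gripper_width: 6.0
grasp_force: 59.0
```

Run:
```python
from h import *
s=read_state();print(s["position"],s["ee_rot"].round(4)); w=grab("wrist"); z=s["position"][2]+2
print("brush",tool(w,(0,120,40),(10,255,255),s["position"],z,110,30))
heights(w,s["position"][:2],-.028,(-70,-60,-50,-40,-30)); save(w,"w6.png")
```

```text
[496.02960778 257.52811656 101.4250014 ] [ 1.410e-02  9.999e-01 -6.000e-04 -7.000e-04]
brush (3936, array([485.9, 257.8]), array([  8.5, 150.1]), [410.8999938964844, 260.29998779296875], [560.9000244140625, 255.3000030517578])
h -70 155 [106.3 107.2]
h -60 141 [106.3 107.1]
h -50 135 [106.2 107.1]
h -40 128 [106.1 107.1]
h -30 120 [106.1 107.1]
```

Level and centred; press in with a y correction of 3 mm.

Emit:
jog_arm(plan=[[0,[0,0.03,0.3],[0,0,0]],[0,[0,0.03,0.5],[0,0,0]],[0,[0,0.03,0.55],[0,0,0]],[0,[0,0.03,0.62],[0,0,0]],[0,[0,0.03,0.69],[0,0,0]],[0,[0,0.03,0.76],[0,0,0]],[0,[0,0.03,0.81],[0,0,0]],[0,[0,0.03,0.84],[0,0,0]],[0,[0,0.03,0.855],[0,0,0]],[0,[0,0.03,0.855],[0,0,0]]])

```text
clock: 16.32
position: [496.1, 261.4, 18.9]
ee_rot: [0.013, 1.0, -0.001, -0.0]
contact_force: [-5.4, -5.7, 19.2]
gripper_width: 5.0
grasp_force: 61.5
```

Emit:
jog_arm(plan=[[0,[0,0,0.015],[0,0,0]],[0,[0,0,0.02],[0,0,0]],[0,[0,0,0.02],[0,0,0]]])

```text
clock: 16.7
position: [496.2, 261.5, 18.8]
ee_rot: [0.012, 1.0, -0.001, -0.0]
contact_force: [-9.8, -7.4, 31.0]
gripper_width: 5.2
grasp_force: 62.8
```

Emit:
jog_arm(plan=[[22,[0,0,0],[0,0,0]],[22,[0,0,0],[0,0,0]],[22,[0,0,0],[0,0,0]],[22,[0,0,-0.3],[0,0,0]],[22,[0,0,-0.7],[0,0,0]],[30,[0,0,-1],[0,0,0]],[30,[0,0,-1],[0,0,0]]])

```text
clock: 17.58
position: [497.9, 263.7, 116.4]
ee_rot: [0.013, 1.0, 0.002, 0.002]
contact_force: [-0.3, -0.1, -0.4]
gripper_width: 30.3
grasp_force: 0.0
```

Emit:
jog_arm(plan=[[35,[0.2,-0.5,-0.3],[0,0,0]],[35,[0.2,-1,-0.9],[0,0,0]],[35,[0.2,-1,-0.9],[0,0,0]],[35,[0.2,-1,-0.9],[0,0,0]]])

```text
clock: 18.08
position: [474.0, 162.8, 204.0]
ee_rot: [0.014, 1.0, 0.0, -0.0]
contact_force: [-0.6, 0.4, -0.5]
gripper_width: 35.0
grasp_force: 0.0
```

Run:
```python
from h import *
w=grab("wrist"); save(w,"w7.png"); print(read_state()["position"])
print(tool(w,(0,120,40),(10,255,255),(496.3,260.6),23,110,25)); heights(w,(496.3,260.6),-.028,(-75,-65,-60,-20,0,20,60))
```

```text
[473.56315156 162.9886617  202.98199577]
(727, array([485.4, 260.9]), array([  8.5, 148.9]), [411.0, 261.5], [559.7999877929688, 260.20001220703125])
h -75 44 [23.2 24.3]
h -65 43 [23.  24.9]
h -60 45 [23.1 24.7]
h -20 38 [23.1 24.3]
h 0 35 [22.7 24.4]
h 20 38 [21.7 23.7]
h 60 20 [22.4 23.2]
```

Brush seated (top ≈24 mm, centred). Now the needle.

Emit:
jog_arm(plan=[[35,[0,-0.5,0],[0,0,0]],[35,[0,-0.85,0],[0,0,0]],[35,[0,-0.85,0],[0,0,0]]])

```text
clock: 18.5
position: [470.8, 76.9, 202.1]
ee_rot: [0.014, 1.0, -0.001, -0.002]
contact_force: [0.2, 0.7, -0.0]
gripper_width: 35.1
grasp_force: 0.0
```

Emit:
jog_arm(plan=[[35,[0,-0.5,0],[0,0,0]],[35,[0,-0.85,0],[0,0,0]],[35,[0,-0.85,0],[0,0,0]]])

```text
clock: 18.88
position: [469.2, -7.5, 202.7]
ee_rot: [0.014, 1.0, -0.0, -0.001]
contact_force: [0.4, 0.2, 0.1]
gripper_width: 35.3
grasp_force: 0.0
```

Emit:
jog_arm(plan=[[35,[0,-0.5,0],[0,0,0.1]],[35,[0,-0.85,0.2],[0,0,0.19]],[35,[0,-0.85,0.5],[0,0,0.19]],[35,[0,-0.85,0.5],[0,0,0.19]]])

```text
clock: 19.38
position: [465.9, -91.2, 151.6]
ee_rot: [0.112, 0.994, -0.001, -0.003]
contact_force: [-0.2, 0.4, -0.4]
gripper_width: 34.9
grasp_force: 0.0
```

Run:
```python
from h import *
w=grab("wrist"); save(w,"w8.png",k=1); s=read_state(); print(s["position"],s["ee_rot"].round(3))
print("needle",tool(w,(0,0,130),(180,50,255),(458,-173),6,90,30))
print("redcap",tool(w,(0,130,80),(10,255,255),(440,7),66,20,20))
print("yelcap",tool(w,(18,110,60),(35,255,255),(427,-275),66,22,22))
```

```text
[467.26541249 -91.08812598 153.22441682] [ 0.112  0.994 -0.001 -0.002]
needle (800, array([ 457. , -172.3]), array([  8.4, 130.4]), [393.20001220703125, -158.6999969482422], [520.7000122070312, -185.8000030517578])
redcap (506, array([439. ,   5.8]), array([20.1, 16.2]), [432.6000061035156, 10.800000190734863], [445.29998779296875, 0.800000011920929])
yelcap (828, array([ 422.1, -277.3]), array([34.8, 39.8]), [404.79998779296875, -277.6000061035156], [439.5, -276.8999938964844])
```

View pics/w8.png

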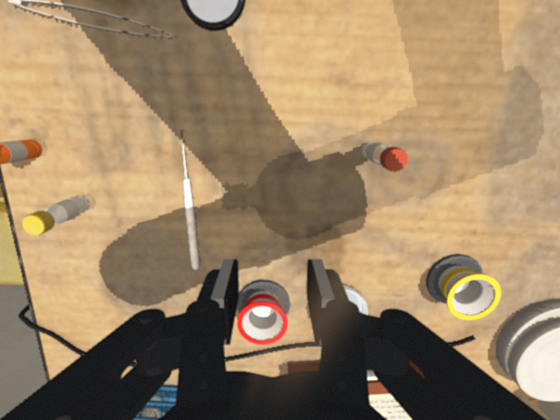

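The needle's handle is at (190,225), its butt at (195,268). Yellow cap (38,222), orange look-alike (20,150).

Emit:
jog_arm(plan=[[35,[-0.1,-0.4,0.1],[0,0,0]],[35,[-0.21,-0.81,0.5],[0,0,0]],[35,[-0.21,-0.81,1],[0,0,0]],[35,[-0.21,-0.81,1],[0,0,0]],[35,[-0.21,-0.81,1],[0,0,0]]])

```text
clock: 20.05
position: [471.8, -175.0, 56.3]
ee_rot: [0.111, 0.994, -0.0, 0.002]
contact_force: [-0.1, 0.5, -0.0]
gripper_width: 35.0
grasp_force: 0.0
```

Emit:
jog_arm(plan=[[35,[0,0,0.3],[0,0,0]],[35,[0,0,0.46],[0,0,0]],[35,[0,0,0.51],[0,0,0]],[35,[0,0,0.51],[0,0,0]],[0,[0,0,0.51],[0,0,0]],[0,[0,0,0.51],[0,0,0]],[0,[0,0,0.51],[0,0,0]],[0,[0,0,0.51],[0,0,0]]])

```text
clock: 21.05
position: [470.5, -175.6, 4.5]
ee_rot: [0.112, 0.994, -0.0, 0.001]
contact_force: [-1.1, 1.7, 5.9]
gripper_width: 4.9
grasp_force: 58.9
```

Emit:
jog_arm(plan=[[0,[0,0,-0.1],[0,0,0]],[0,[0,0,-0.4],[0,0,0]],[0,[0,0,-1],[0,0,0]],[0,[0,0,-1],[0,0,0]],[0,[0,0,-1],[0,0,0]]])

```text
clock: 21.68
position: [469.3, -175.5, 103.7]
ee_rot: [0.113, 0.994, 0.0, 0.0]
contact_force: [-1.2, -0.4, -1.0]
gripper_width: 4.5
grasp_force: 58.8
```

Run:
```python
from h import *
s=read_state();print(s["position"],s["ee_rot"].round(4)); w=grab("wrist"); z=s["position"][2]+1
print("needle",tool(w,(0,0,120),(180,50,255),s["position"],z,110,40))
p=s["position"][:2]; heights(w,p,-.225,(-60,-40,-35,-30,-25,35,45))
save(w,"w9.png",(150,150,430,400),2)
```

```text
[ 469.25638735 -175.52763288  103.66207931] [1.126e-01 9.936e-01 2.000e-04 3.000e-04]
needle (2274, array([ 456. , -158.7]), array([ 51., 130.]), [391.20001220703125, -153.89999389648438], [520.9000244140625, -163.60000610351562])
h -60 79 [103.2 104.4]
h -40 140 [105.4 106.5]
h -35 132 [105.9 106.8]
h -30 125 [105.9 106.8]
h -25 125 [106.3 107. ]
h 35 75 [106.2 106.9]
h 45 74 [106.3 107. ]
```

View pics/w9.png

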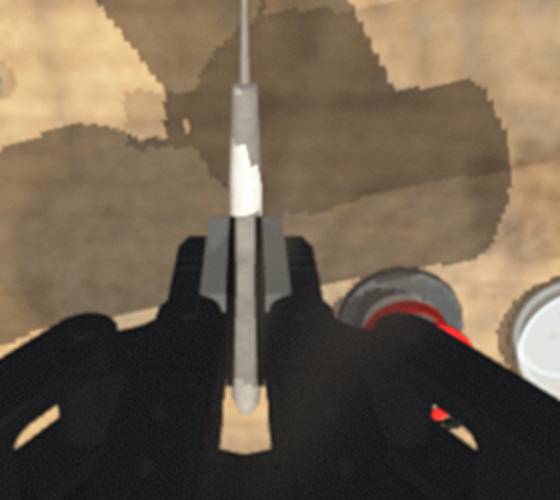

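The needle is level and straight in the grip. Carry it to the middle bay.

Emit:
jog_arm(plan=[[0,[0.08,0.45,0],[0,0,0]],[0,[0.17,0.99,0],[0,0,0]],[0,[0.17,0.99,0],[0,0,0]]])

```text
clock: 22.1
position: [474.6, -72.9, 102.1]
ee_rot: [0.11, 0.994, -0.0, -0.001]
contact_force: [0.2, -0.2, 0.4]
gripper_width: 5.0
grasp_force: 58.9
```

Emit:
jog_arm(plan=[[0,[0.08,0.45,0],[0,0,0]],[0,[0.17,0.99,0],[0,0,0]],[0,[0.17,0.99,0],[0,0,0]]])

```text
clock: 22.48
position: [480.7, 26.9, 102.4]
ee_rot: [0.11, 0.994, -0.0, -0.001]
contact_force: [-0.6, 0.1, -0.1]
gripper_width: 4.5
grasp_force: 58.9
```

Emit:
jog_arm(plan=[[0,[0.08,0.45,0],[0,0,0]],[0,[0.17,0.99,0],[0,0,0]],[0,[0.17,0.99,0],[0,0,0]]])

```text
clock: 22.85
position: [486.6, 126.7, 102.4]
ee_rot: [0.111, 0.994, -0.0, -0.0]
contact_force: [-0.2, -0.2, -0.6]
gripper_width: 4.2
grasp_force: 59.0
```

Emit:
jog_arm(plan=[[0,[0.08,0.45,0],[0,0,0]],[0,[0.17,0.99,0],[0,0,0]],[0,[0.17,0.99,0],[0,0,0]]])

```text
clock: 23.22
position: [492.3, 226.6, 102.4]
ee_rot: [0.112, 0.994, -0.0, -0.0]
contact_force: [-0.6, -0.9, -0.8]
gripper_width: 5.0
grasp_force: 59.0
```

Emit:
jog_arm(plan=[[0,[0.08,0.45,0],[0,0,-0.08]],[0,[0.17,0.99,0],[0,0,-0.18]],[0,[0.17,0.99,0],[0,0,-0.19]],[0,[0.17,0.99,0],[0,0,-0.19]],[0,[0.17,0.99,0],[0,0,-0.19]],[0,[0.17,0.99,0],[0,0,-0.19]]])

```text
clock: 23.98
position: [497.4, 324.5, 103.4]
ee_rot: [0.014, 1.0, -0.0, -0.0]
contact_force: [-1.0, -0.6, 0.3]
gripper_width: 4.4
grasp_force: 59.0
```

Emit:
jog_arm(plan=[[0,[0,0.02,0.3],[0,0,0]],[0,[0,0.02,0.47],[0,0,0]],[0,[0,0.02,0.53],[0,0,0]],[0,[0,0.02,0.6],[0,0,0]],[0,[0,0.02,0.67],[0,0,0]],[0,[0,0.02,0.74],[0,0,0]],[0,[0,0.02,0.79],[0,0,0]],[0,[0,0.02,0.82],[0,0,0]],[0,[0,0.02,0.84],[0,0,0]],[0,[0,0.02,0.845],[0,0,0]]])

```text
clock: 25.22
position: [497.0, 327.1, 20.4]
ee_rot: [0.013, 1.0, -0.001, -0.0]
contact_force: [-4.4, -5.0, 14.5]
gripper_width: 4.7
grasp_force: 61.0
```

Emit:
jog_arm(plan=[[0,[0,0,0.01],[0,0,0]],[0,[0,0,0.015],[0,0,0]],[0,[0,0,0.015],[0,0,0]]])

```text
clock: 25.6
position: [497.0, 327.2, 20.4]
ee_rot: [0.013, 1.0, -0.001, -0.0]
contact_force: [-5.8, -6.1, 20.1]
gripper_width: 4.7
grasp_force: 61.7
```

Emit:
jog_arm(plan=[[20,[0,0,0],[0,0,0]],[20,[0,0,0],[0,0,0]],[20,[0,0,0],[0,0,0]],[20,[0,0,-0.3],[0,0,0]],[20,[0,0,-0.7],[0,0,0]],[30,[0,0,-1],[0,0,0]],[30,[0,0,-1],[0,0,0]]])

```text
clock: 26.48
position: [498.6, 329.3, 119.8]
ee_rot: [0.013, 1.0, 0.002, 0.002]
contact_force: [-0.4, 0.6, -0.2]
gripper_width: 30.3
grasp_force: 0.0
```

Emit:
jog_arm(plan=[[45,[0.1,-0.5,-0.3],[0,0,0]],[45,[0.2,-1,-0.9],[0,0,0]],[45,[0.2,-1,-0.9],[0,0,0]],[45,[0.2,-1,-0.9],[0,0,0]]])

```text
clock: 26.98
position: [474.7, 228.3, 207.2]
ee_rot: [0.014, 1.0, 0.0, 0.0]
contact_force: [-0.2, 0.5, -0.7]
gripper_width: 44.8
grasp_force: 0.0
```

Run:
```python
from h import *
w=grab("wrist"); save(w,"w10.png"); print(read_state()["position"])
heights(w,(498,326.6),-.028,(-60,-48,-42,-20,-10,0,10,20,45))
C=cloud(w)
for x in (455,478,488,498,508):
    m=(abs(C[...,0]-x)<4)&(abs(C[...,1]-327)<14)&(C[...,2]>17)&(C[...,2]<28); q=C[m]; print(x,m.sum(),q[:,1].mean().round(1) if m.any() else "")
```

```text
[474.44692587 228.49744668 206.1014005 ]
h -60 36 [ 5.4 21.3]
h -48 34 [ 5.5 20.8]
h -42 50 [20.8 22.9]
h -20 28 [23.4 24.4]
h -10 38 [22.6 23.9]
h 0 35 [23.  24.2]
h 10 36 [22.5 24.1]
h 20 32 [22.5 24. ]
h 45 20 [23.4 24.1]
455 52 327.7
478 57 326.9
488 54 326.8
498 57 326.3
508 54 325.9
```

Needle seated (handle top ≈24 mm, y ≈326.5). Now the red vial.

Emit:
jog_arm(plan=[[45,[0.05,-0.45,0],[0,0,0]],[45,[0.1,-0.74,0],[0,0,0]],[45,[0.1,-0.74,0],[0,0,0]]])

```text
clock: 27.4
position: [461.9, 153.8, 205.3]
ee_rot: [0.014, 1.0, -0.001, -0.002]
contact_force: [-0.2, 0.2, 0.0]
gripper_width: 45.0
grasp_force: 0.0
```

Emit:
jog_arm(plan=[[45,[0.05,-0.45,0],[0,0,0]],[45,[0.1,-0.74,0],[0,0,0]],[45,[0.1,-0.74,0],[0,0,0]]])

```text
clock: 27.78
position: [450.7, 80.8, 206.1]
ee_rot: [0.014, 1.0, -0.0, -0.001]
contact_force: [0.4, 0.3, -0.2]
gripper_width: 45.2
grasp_force: 0.0
```

Run:
```python
from h import *
np.set_printoptions(suppress=True,precision=1)
w=grab("wrist"); save(w,"w11.png"); print(read_state()["position"])
hsv=cv2.cvtColor(w["img"],cv2.COLOR_RGB2HSV);C=cloud(w)
m=(np.hypot(C[...,0]-439.5,C[...,1]-6.3)<15)&(C[...,2]>62.5)&(C[...,2]<70); P=C[m]; print(m.sum(),P.mean(0),cv2.minEnclosingCircle(P[:,:2].astype(np.float32)))
m=(np.hypot(C[...,0]-427,C[...,1]+275)<25)&(C[...,2]>62)&(C[...,2]<70); P=C[m]; print(m.sum(),P.mean(0) if m.any() else 0)
for n,c in (("y",(594,76.6)),("r",(578.7,-126.3))):
    m=(np.hypot(C[...,0]-c[0],C[...,1]-c[1])<32)&(C[...,2]>33)&(C[...,2]<39); P=C[m]; print(n,m.sum(), cv2.minEnclosingCircle(P[:,:2].astype(np.float32)) if m.any() else 0)
```

```text
[451.2  81.6 206.4]
268 [439.8   8.2  66.1] ((440.40545654296875, 7.844390869140625), 8.815356254577637)
0 0
y 580 ((594.4315185546875, 76.49713134765625), 25.399473190307617)
r 618 ((578.8733520507812, -127.14964294433594), 25.82119369506836)
```

Emit:
jog_arm(plan=[[45,[0.05,-0.45,0],[0,0,0]],[45,[0.09,-0.74,0.2],[0,0,0]],[45,[0.09,-0.74,0.7],[0,0,0]],[45,[0.09,-0.74,0.7],[0,0,0]],[45,[0.09,-0.74,0.7],[0,0,0]]])

```text
clock: 28.45
position: [441.6, 8.4, 138.3]
ee_rot: [0.012, 1.0, -0.0, 0.001]
contact_force: [0.7, 0.2, -0.6]
gripper_width: 45.0
grasp_force: 0.0
```

Emit:
jog_arm(plan=[[45,[0,0,0.4],[0,0,0]],[45,[0,0,0.8],[0,0,0]],[45,[0,0,0.94],[0,0,0]],[45,[0,0,0.94],[0,0,0]],[30,[0,0,0.94],[0,0,0]]])

```text
clock: 29.08
position: [441.7, 8.2, 44.8]
ee_rot: [0.013, 1.0, 0.001, 0.002]
contact_force: [0.2, -0.4, 0.5]
gripper_width: 30.4
grasp_force: 0.0
```

Emit:
jog_arm(plan=[[25,[0,0,0],[0,0,0]],[20,[0,0,0],[0,0,0]],[10,[0,0,0],[0,0,0]],[0,[0,0,0],[0,0,0]],[0,[0,0,0],[0,0,0]],[0,[0,0,0],[0,0,0]]])

```text
clock: 29.82
position: [440.6, 7.4, 44.1]
ee_rot: [0.013, 1.0, 0.0, 0.001]
contact_force: [-1.6, -0.6, 6.1]
gripper_width: 15.2
grasp_force: 58.4
```

Emit:
jog_arm(plan=[[0,[0,0,-0.1],[0,0,0]],[0,[0,0,-0.4],[0,0,0]],[0,[0,0,-0.7],[0,0,0]],[0,[0,0,-0.7],[0,0,0]]])

```text
clock: 30.32
position: [441.5, 7.8, 115.7]
ee_rot: [0.013, 1.0, 0.001, 0.003]
contact_force: [0.5, 0.1, -1.3]
gripper_width: 15.5
grasp_force: 58.5
```

Emit:
jog_arm(plan=[[0,[-0.2,-0.2,0],[0,0,0]],[0,[-0.5,-0.45,0],[0,0,0]],[0,[-0.71,-0.65,0],[0,0,0]],[0,[-0.71,-0.65,0],[0,0,0]]])

```text
clock: 30.82
position: [509.6, -60.6, 112.2]
ee_rot: [0.014, 1.0, -0.0, -0.001]
contact_force: [-0.0, 0.2, -0.5]
gripper_width: 15.2
grasp_force: 58.6
```

Emit:
jog_arm(plan=[[0,[-0.2,-0.2,0],[0,0,0]],[0,[-0.5,-0.45,0],[0,0,0]],[0,[-0.71,-0.65,0],[0,0,0]],[0,[-0.71,-0.65,0],[0,0,0]],[0,[-0.71,-0.65,0],[0,0,0]]])

```text
clock: 31.45
position: [577.2, -125.7, 112.6]
ee_rot: [0.013, 1.0, 0.0, -0.001]
contact_force: [-0.2, 0.0, -0.4]
gripper_width: 15.1
grasp_force: 58.6
```

Run:
```python
from h import *
w=grab("wrist"); save(w,"w12.png"); d=grab("side"); save(d,"s12.png",(260,130,400,290),4); print(read_state()["position"])
```

```text
[ 577.46137387 -125.59050523  113.14043019]
```

View pics/s12.png

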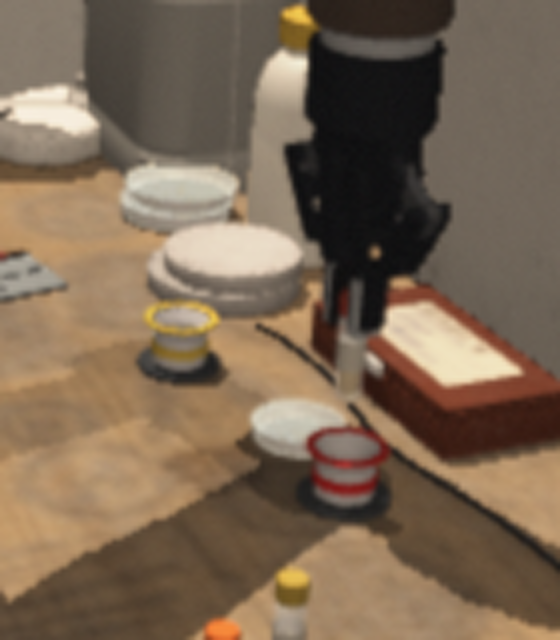

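The vial hangs upright above the red stand (345,440). Lower it.

Emit:
jog_arm(plan=[[0,[-0.015,-0.01,0.15],[0,0,0]],[0,[-0.015,-0.01,0.35],[0,0,0]],[0,[-0.015,-0.01,0.5],[0,0,0]],[0,[-0.015,-0.01,0.58],[0,0,0]],[0,[-0.015,-0.01,0.62],[0,0,0]],[0,[-0.015,-0.01,0.63],[0,0,0]],[0,[-0.015,-0.01,0.63],[0,0,0]]])

```text
clock: 32.42
position: [580.3, -127.4, 50.8]
ee_rot: [0.013, 1.0, -0.0, 0.0]
contact_force: [0.6, 0.1, -0.1]
gripper_width: 15.4
grasp_force: 58.6
```

Emit:
jog_arm(plan=[[0,[0.01,0,0.01],[0,0,0]],[0,[0.01,0,0.01],[0,0,0]]])

```text
clock: 32.67
position: [579.8, -127.4, 50.2]
ee_rot: [0.013, 1.0, -0.0, 0.001]
contact_force: [0.1, 0.3, 3.5]
gripper_width: 15.4
grasp_force: 58.8
```

Emit:
jog_arm(plan=[[20,[0,0,0],[0,0,0]],[25,[0,0,0],[0,0,0]],[40,[0,0,0],[0,0,0]],[40,[0,0,0],[0,0,0]],[40,[0,0,-0.4],[0,0,0]],[40,[0,0,-0.9],[0,0,0]],[45,[0,0,-1],[0,0,0]],[45,[0,0,-1],[0,0,0]]])

```text
clock: 33.67
position: [579.1, -127.3, 149.8]
ee_rot: [0.013, 1.0, 0.0, 0.001]
contact_force: [-0.5, 0.2, 0.1]
gripper_width: 45.2
grasp_force: 0.0
```

Emit:
jog_arm(plan=[[45,[0.4,0,0],[0,0,0]],[45,[0.9,0,-0.5],[0,0,0]],[45,[0.9,0,-0.5],[0,0,0]],[45,[0.9,0,-0.5],[0,0,0]]])

```text
clock: 34.17
position: [488.6, -124.9, 198.7]
ee_rot: [0.013, 1.0, 0.0, -0.0]
contact_force: [-0.3, -0.5, -0.1]
gripper_width: 45.2
grasp_force: 0.0
```

Run:
```python
from h import *
np.set_printoptions(suppress=True,precision=1)
w=grab("wrist"); save(w,"w13.png",k=1.2); print(read_state()["position"])
C=cloud(w)
for c,z in (((578.8,-126.8),69),((427,-275),63)):
    m=(np.hypot(C[...,0]-c[0],C[...,1]-c[1])<28)&(C[...,2]>z)&(C[...,2]<76); P=C[m]; print(m.sum(),P.mean(0) if m.any() else 0,cv2.minEnclosingCircle(P[:,:2].astype(np.float32)) if m.any() else 0)
```

```text
[ 488.9 -124.9  198. ]
222 [ 578.5 -127.1   71.9] ((579.0482177734375, -127.25289154052734), 8.729692459106445)
338 [ 428.  -273.4   66.1] ((428.2447509765625, -274.0649719238281), 8.882786750793457)
```

View pics/w13.png

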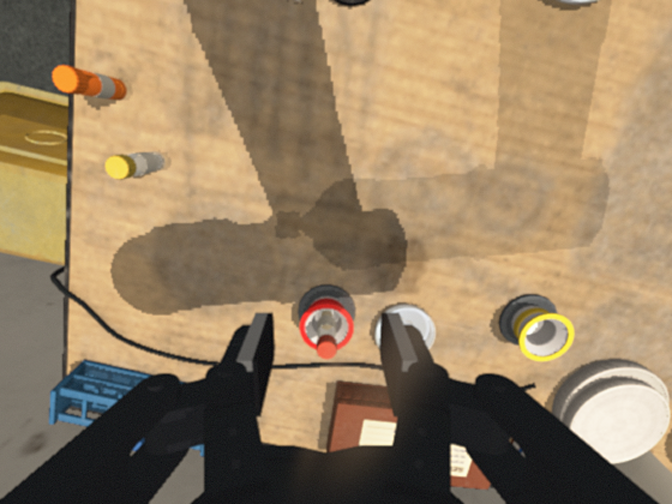

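Red vial upright in its stand (326,345), cap top 72 mm. Yellow cap (120,167) measured at (428,−274); orange (65,80) left alone.

Emit:
jog_arm(plan=[[45,[0.1,-0.45,0],[0,0,0]],[45,[0.28,-0.75,0],[0,0,0]],[45,[0.28,-0.75,0],[0,0,0]]])

```text
clock: 34.6
position: [458.1, -200.5, 197.2]
ee_rot: [0.015, 1.0, 0.0, -0.002]
contact_force: [0.5, 0.5, 1.0]
gripper_width: 44.9
grasp_force: 0.0
```

Emit:
jog_arm(plan=[[45,[0.1,-0.45,0],[0,0,0]],[45,[0.28,-0.75,0.2],[0,0,0]],[45,[0.28,-0.75,0.7],[0,0,0]],[45,[0.28,-0.75,0.7],[0,0,0]],[45,[0.28,-0.75,0.7],[0,0,0]]])

```text
clock: 35.22
position: [430.6, -273.6, 130.0]
ee_rot: [0.012, 1.0, -0.0, 0.0]
contact_force: [0.8, -0.1, 0.5]
gripper_width: 44.9
grasp_force: 0.0
```

Run:
```python
from h import *
np.set_printoptions(suppress=True,precision=1)
w=grab("wrist"); save(w,"w14.png"); print(read_state()["position"])
C=cloud(w); m=(np.hypot(C[...,0]-428,C[...,1]+274)<28)&(C[...,2]>63)&(C[...,2]<76); P=C[m]; print(m.sum(),cv2.minEnclosingCircle(P[:,:2].astype(np.float32)) if m.any() else 0)
```

```text
[ 431.  -273.6  130.7]
443 ((427.709228515625, -274.1858825683594), 8.756068229675293)
```

Emit:
jog_arm(plan=[[45,[0.02,0,0.4],[0,0,0]],[45,[0.02,0,0.75],[0,0,0]],[45,[0.02,0,0.865],[0,0,0]],[45,[0.02,0,0.865],[0,0,0]],[30,[0.02,0,0.865],[0,0,0]],[20,[0.02,0,0.865],[0,0,0]],[10,[0.02,0,0.865],[0,0,0]],[0,[0.02,0,0.865],[0,0,0]],[0,[0.02,0,0.865],[0,0,0]],[0,[0.02,0,0.865],[0,0,0]]])

```text
clock: 36.52
position: [428.1, -274.0, 44.1]
ee_rot: [0.013, 1.0, -0.001, 0.001]
contact_force: [-0.7, 1.5, 6.9]
gripper_width: 15.7
grasp_force: 58.7
```

Emit:
jog_arm(plan=[[0,[0,0,0],[0,0,0]],[0,[0,0,-0.1],[0,0,0]],[0,[0,0,-0.4],[0,0,0]],[0,[0,0,-0.8],[0,0,0]],[0,[0,0,-0.8],[0,0,0]],[0,[0,0,-0.8],[0,0,0]]])

```text
clock: 37.28
position: [426.5, -273.2, 122.6]
ee_rot: [0.013, 1.0, 0.0, -0.0]
contact_force: [0.5, 0.7, -0.6]
gripper_width: 15.2
grasp_force: 58.5
```

Emit:
jog_arm(plan=[[0,[-0.1,0.25,0],[0,0,0]],[0,[-0.28,0.6,0],[0,0,0]],[0,[-0.395,0.885,0],[0,0,0]],[0,[-0.395,0.885,0],[0,0,0]]])

```text
clock: 37.78
position: [468.7, -184.6, 121.5]
ee_rot: [0.012, 1.0, 0.0, -0.001]
contact_force: [-0.4, -0.2, -1.4]
gripper_width: 15.4
grasp_force: 58.6
```

Emit:
jog_arm(plan=[[0,[-0.2,0.44,0],[0,0,0]],[0,[-0.395,0.885,0],[0,0,0]],[0,[-0.395,0.885,0],[0,0,0]]])

```text
clock: 38.15
position: [511.2, -97.1, 121.9]
ee_rot: [0.012, 1.0, -0.0, -0.001]
contact_force: [-0.2, 0.3, -0.3]
gripper_width: 15.9
grasp_force: 58.7
```

Emit:
jog_arm(plan=[[0,[-0.2,0.44,0],[0,0,0]],[0,[-0.395,0.885,0],[0,0,0]],[0,[-0.395,0.885,0],[0,0,0]]])

```text
clock: 38.52
position: [553.1, -10.1, 121.9]
ee_rot: [0.012, 1.0, -0.0, -0.001]
contact_force: [0.4, -0.4, -0.1]
gripper_width: 15.7
grasp_force: 58.8
```

Emit:
jog_arm(plan=[[0,[-0.2,0.44,0],[0,0,0]],[0,[-0.3,0.7,0],[0,0,0]],[0,[-0.395,0.885,0],[0,0,0]],[0,[-0.395,0.885,0],[0,0,0]],[0,[-0.395,0.885,0],[0,0,0]],[0,[-0.395,0.885,0],[0,0,0]]])

```text
clock: 39.28
position: [593.9, 75.4, 122.8]
ee_rot: [0.014, 1.0, -0.0, -0.0]
contact_force: [0.2, 0.4, -0.5]
gripper_width: 15.5
grasp_force: 58.8
```

Emit:
jog_arm(plan=[[0,[0,0.01,0.2],[0,0,0]],[0,[0,0.01,0.4],[0,0,0]],[0,[0,0.01,0.55],[0,0,0]],[0,[0,0.01,0.65],[0,0,0]],[0,[0,0.01,0.7],[0,0,0]],[0,[0,0.01,0.725],[0,0,0]],[0,[0,0.01,0.73],[0,0,0]],[0,[0,0.01,0.73],[0,0,0]]])

```text
clock: 40.28
position: [594.6, 77.4, 50.2]
ee_rot: [0.013, 1.0, 0.0, 0.0]
contact_force: [-0.3, -0.5, -0.9]
gripper_width: 15.2
grasp_force: 58.8
```

Emit:
jog_arm(plan=[[0,[0,0,0.008],[0,0,0]],[0,[0,0,0.008],[0,0,0]]])

```text
clock: 40.52
position: [594.9, 77.4, 50.1]
ee_rot: [0.013, 1.0, 0.0, 0.001]
contact_force: [-0.7, -0.8, 6.0]
gripper_width: 15.6
grasp_force: 59.2
```

Emit:
jog_arm(plan=[[20,[0,0,0],[0,0,0]],[25,[0,0,0],[0,0,0]],[40,[0,0,0],[0,0,0]],[40,[0,0,0],[0,0,0]],[40,[0,0,-0.4],[0,0,0]],[40,[0,0,-0.9],[0,0,0]],[45,[0,0,-1],[0,0,0]],[45,[0,0,-1],[0,0,0]]])

```text
clock: 41.52
position: [594.4, 77.4, 149.5]
ee_rot: [0.013, 1.0, 0.0, 0.001]
contact_force: [-0.2, -0.2, -0.3]
gripper_width: 44.9
grasp_force: 0.0
```

Emit:
jog_arm(plan=[[45,[0.4,0.2,0],[0,0,0]],[45,[0.9,0.6,-0.8],[0,0,0]],[45,[0.9,0.6,-0.8],[0,0,0]],[45,[0.9,0.6,-0.8],[0,0,0]],[45,[0.9,0.6,-0.8],[0,0,0]],[45,[0.9,0.6,-0.8],[0,0,0]]])

```text
clock: 42.28
position: [505.5, 138.8, 227.0]
ee_rot: [0.014, 1.0, -0.001, -0.002]
contact_force: [0.7, 0.9, -0.7]
gripper_width: 45.1
grasp_force: 0.0
```

Run:
```python
from h import *
np.set_printoptions(suppress=True,precision=1)
w=grab("wrist"); save(w,"w15.png",k=1.4); print(read_state()["position"])
C=cloud(w)
for c in ((578.8,-126.8),(594.3,76.6)):
    m=(np.hypot(C[...,0]-c[0],C[...,1]-c[1])<28)&(C[...,2]>68)&(C[...,2]<78); P=C[m]; print(m.sum(),P.mean(0) if m.any() else 0)
for n,c in (("brush",(496.3,260.6)),("needle",(498,326.6)),("pencil",(499.7,392.6))): print(n); heights(w,c,-.028,(-42,-18,0,18,42))
```

```text
[505.7 138.9 227.2]
222 [ 578.9 -125.5   71.5]
0 0
brush
h -42 20 [24.  24.8]
h -18 45 [23.1 24.4]
h 0 37 [23.1 24. ]
h 18 38 [22.  24.6]
h 42 15 [22.9 24.1]
needle
h -42 51 [20.7 23.5]
h -18 46 [21.4 24.4]
h 0 44 [21.6 23.9]
h 18 42 [22.5 24.1]
h 42 9 [23.5 24. ]
pencil
h -42 54 [22.2 24.1]
h -18 41 [20.6 24.1]
h 0 48 [20.3 24.1]
h 18 46 [14.1 23.2]
h 42 44 [19. 23.]
```

View pics/w15.png

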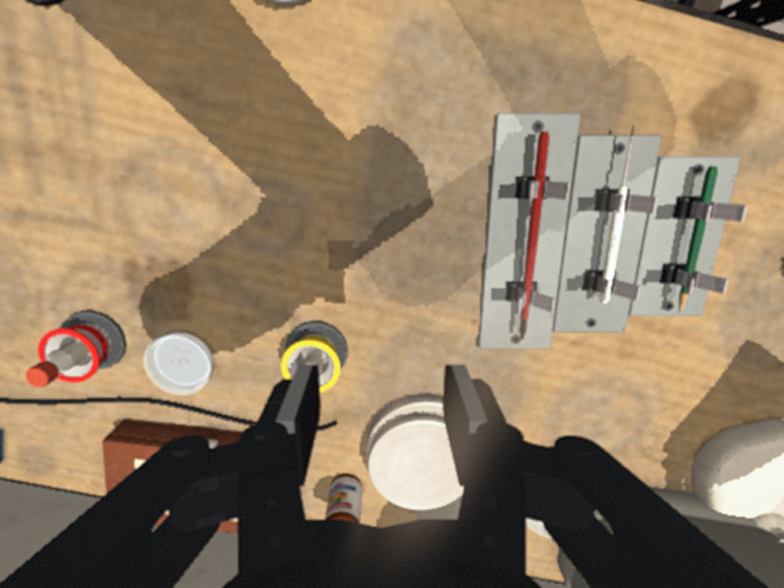

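All three tools sit in their clips, and the red vial stands at (40,372). The finger hides the yellow cap, so I check it numerically with the side camera, then hand in.

Run:
```python
from h import *
np.set_printoptions(suppress=True,precision=1)
d=grab("side"); C=cloud(d); hsv=cv2.cvtColor(d["img"],cv2.COLOR_RGB2HSV)
ok=True
for n,lo,hi,c in (("y",(18,110,60),(35,255,255),(594.3,76.6)),("r",(0,130,80),(10,255,255),(578.9,-127))):
    m=(cv2.inRange(hsv,lo,hi)>0)&(np.hypot(C[...,0]-c[0],C[...,1]-c[1])<40)&(C[...,2]>52); q=C[m]
    print(n,m.sum(),q.mean(0) if m.any() else 0,q[:,2].max() if m.any() else 0); ok&=m.sum()>15 and 68<q[:,2].max()<76 and np.hypot(*(q.mean(0)[:2]-c))<14
print(ok)
if ok: print(job_done())
```

```text
y 34 [593.   71.9  69.1] 74.27334031384385
r 43 [ 577.2 -132.2   69.6] 75.6842044387895
True
the job is handed in; nothing more can be done
None
```

The job is handed in at about 42 s of the 131 s allowed: the brush, needle and pencil are clicked into the long, middle and short bays, and the red and yellow vials stand upright in their matching stands. The orange look-alike was left alone, and my last camera checks agreed, but the hand-in returned no verdict.

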